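Load the suet cassette through the bird feeder's spring door

ROBOT

A 6-joint arm with a two-finger parallel gripper is mounted at the origin on the work surface. World frame = base frame: x ahead of the robot, y to its left, z up, the work surface at z = 0. Lengths are in m, angles in rad, forces in N, time in s.
With the tool pointing down it reaches from about 0.3 to 0.875 m from the base axis. Payload 6.4 kg.
Tool frame: the origin (TCP) lies between the finger pads; the fingertips stand 19 mm ahead of it and the grasp point (between the pads) is the TCP; z points along the fingers, y is the direction in which the jaws open and shut (so a half turn about z gives the same grasp; the last joint's range is limited). The gripper opens to 85 mm and grips with 20 to 120 N. Pads are 22 mm wide; open, the fingers measure 114 mm over their backs; the gripper's body (76 mm by 85 mm) begins 54 mm behind the grasp point. The pads swing forward as they close: fully open they stand 13 mm farther back than shut.
Start: joints at [0.931, 0.181, 1.607, -0, 1.354, -0.206], TCP at [0.242, 0.522, 0.25] pointing down, gripper open.
Joint ranges: [-2.99, 2.99], [-0.89, 2.07], [0.3, 2.58], [-1.14, 4.28], [0, 2.63], [-3.12, 3.12]. Speed limits (rad/s): [2.57, 2.57, 3.01, 3.14, 3.14, 3.14].

INTERFACE

Orientations are given as a unit quaternion [w, x, y, z].
In Python, from bench import * gives the robot as it stands.
- The arm moves only by the tool apply_moves, never from a script. Its argument "moves" is a list that holds one entry, the list of rows, each a list of 7 numbers: the shift along the tool's x, y, z in cm, then the turn, a rotation vector about the tool's x, y, z in rad, then the opening, from 0 (shut) to 1 (fully open). A call has 1 to 8 rows; each row is the pose to reach, as a shift and turn from the pose commanded when the call began, along the tool's axes at that moment; what a row does not reach only later rows make up. A row lasts 1/10 s, in which the tool goes at most 50 mm and 8.59 degrees, less where a joint would pass 70% of its speed; a pose out of reach is approached as far as the arm can. A call with a gripper value outside its range is refused whole. The fingers move at their own pace and stop on an object; the grip force is fixed at half the most. Time passes only in rows, so rows that repeat a pose let the fingers close. It gives the time, the measured TCP pose, the force and the opening at its end, in the units of the state.
- get_obs(): the state, without advancing time (a new reading comes with each control period).
- camera(name): name is "side" or "top" or "wrist"; returns the picture (384x512x3 uint8, red, green, blue); there is no depth.
- get_calibration(name): a dict with "vertical_fov" (degrees; the focal length in pixels is half the picture's height over the tangent of half this angle, whatever the lens; pixels are square), "cx", "cy" (the principal point, pixels), "R" (3x3) and "t" (3): a world point X has camera coordinates R X + t. Camera axes: x right, y down, z forward; pixel columns grow to the right and rows downward; lengths in m; the calibration is good to about 2 mm. A picture is of the moment at which its call begins: read the wrist's pose just before it. get_calibration takes no time and is no camera call; for the wrist camera it gives the pose at the moment of the call.
- hand_in(): hands the job in, once; it reports no verdict.
The state is a dict: "time_s": time; "q": joint angles; "dq": joint speeds; "joint_efforts": joint torques, N m; "eef_pos": TCP position; "eef_rot": TCP orientation; "wrist_force": force on the tool from outside, world axes, zero at the start; "torque": the same for the moment, N m; "opening": opening from 0.0 (shut) to 1.0 (fully open).
Only numpy, scipy, OpenCV 4.12 (cv2) and the standard library are available. Lean on these libraries where they do the work, as an engineer would, in place of code of your own. Each camera call takes 0.05 s, during which the arm holds its last target. There are 200 camera calls.

TASK

Pick up the suet cassette by its upright grip, set it on the feeder's porch and slide it in through the spring door, so that the door shuts behind it. Keep pushing gently until you feel the hidden sprung stop inside push back with about 6 N, never bottoming it out hard or ramming the door frame, then let go and leave the cassette there against the stop. Leave the dish, dowel, scoop and hook where they are.

Things in the scene. Friction and masses are not known exactly. Their poses are not given: they have to be found in the camera images.
- feeder: Low green and clear plastic bird feeder fixed on the shelf, 345 mm long, 66 mm wide. Its x axis is level and is the way in; z up. Origin: at shelf level, in the doorway plane, on the doorway's middle line. Its floor, 8 mm above the shelf, runs from x = -80 mm (open porch) through the doorway to +185 mm (covered bay). A round hopper, 62 mm across and 95 mm high, stands on its far end at x = 237 mm
- doorway (a point): Centre of the 43 mm wide doorway at the level of the feeder's floor (8 mm above the shelf); axes as the feeder. In front of it the porch has 14 mm high guides, flaring from 40 mm apart at the door to 58 mm at the porch's end. The jambs and the bay's roof reach 56 mm above the shelf
- bay (a point): A mark in the bay's middle line, at floor level, 95 mm past the doorway. The roof has a 20 mm wide slot for the cassette's grip, along the middle line to 159 mm past the doorway. A sprung stop is hidden under the roof: the cassette's centre is 82 to 126 mm past the doorway (unknown) when its nose just meets it. It yields from 1.2 N, gains 1.6 N per mm, bottoms after 5 mm (9 N); over 15 N is too hard
- flap (a joint): Orange spring door just inside the doorway, 44 mm wide, 36 mm high, hinged on an upright pin on the feeder's +y side, swinging inwards: 0 shut, 1.53 fully open (rad). Its spring shuts it; pushing it open takes about 3 to 6 N. It swings shut once the cassette's centre is about 78 mm past the doorway
- cassette_grip (a point): Where to hold the loose suet cassette (about 0.2 kg): a point on its upright grip, above its centre, 78 mm above its underside. Cassette: blue cage round a tan block, 60 mm long (x) x 36 wide (y) x 40 high; the grip on top is a blue post 20 mm (x) x 14 mm (y) reaching 94 mm above the underside. Axes: x along the cassette, z up. It goes in with its x along the feeder's x
- cassette_nose (a point): Middle of the cassette's leading (+x) end face, 21 mm above its underside, 30 mm from its centre; this end goes in first
- dish: Blue ceramic bird bath dish, 124 mm across, 36 mm high, origin at the centre of its underside. Leave alone
- dowel: Wooden perch dowel lying on the shelf, 200 mm long (its x), 20 mm high, origin at the middle of its underside. Leave alone
- scoop: Green plastic seed scoop, 130 mm long, 50 mm wide, 30 mm high, origin under the centre of its bowl, handle to its -x. Leave alone
- hook: Steel hanging hook lying flat, 165 mm long, 8 mm thick, origin on its shank at shelf level. Leave alone
Not all that is in view belongs to the job. Several things look just like the part that bears cassette_grip: the one meant starts nearest to the robot's base.

How it is judged:
By the outcome, as a careful person would: the job done as asked, in the order asked, and still so for the second after the job is handed in, with the robot touching nothing.
It also fails if it takes over 64 s, if anything falls off the work surface, if the arm or the gripper's body presses on something with over 40 N, if the wrist force passes 120 N, or if a joint passes its speed limit or range.

## Working session

There is one attempt and no reset: what is moved stays moved. The work goes in short steps, Python scripts to look and compute and a tool call to move; the robot and the scene stay as the last step left them, time stands still between calls to the robot, and variables do not carry over. Pictures are saved under pics/ and viewed, about 8 in all and at most 12, crops included, and the job is handed in when it is done.

Besides the shell and the picture viewer there is one more tool, called by a JSON object that holds its "method" and its "body", one argument or row to a line. apply_moves: Moves the arm, as the interface text tells. Its arguments: {"type":"object","properties":{"moves":{"type":"array","items":{"type":"array","items":{"type":"array","items":{"type":"number"}}}}},"required":["moves"]}

```bash
mkdir -p pics; ls
python3 - <<'E'
from bench import *
import cv2
for n in ("top","side"):
    im=camera(n); cv2.imwrite(f"pics/{n}0.png",im[:,:,::-1]); 
    c=get_calibration(n); print(n,c)
o=get_obs(); print(o)
E
```

```text
pics
top {'vertical_fov': 55.75722507786571, 'cx': 260.46950382396295, 'cy': 191.19042220303663, 'R': array([[ 0.02537791, -0.99967614, -0.00188912],
       [-0.98296294, -0.02460942, -0.18214894],
       [ 0.18204346,  0.00647949, -0.98326914]]), 't': array([-0.06460341,  0.5799258 ,  0.91425384])}
side {'vertical_fov': 57.591886580648314, 'cx': 251.02538012709337, 'cy': 192.8617078423786, 'R': array([[-9.95944977e-01, -8.99644176e-02,  8.13724943e-05],
       [-7.05578309e-02,  7.80543888e-01, -6.21106136e-01],
       [ 5.58139370e-02, -6.18593278e-01, -7.83726458e-01]]), 't': array([0.55326668, 0.1333925 , 0.91345016])}
{'time_s': 0.1, 'q': array([ 9.30700182e-01,  1.81458570e-01,  1.60786773e+00, -8.70823749e-06,
        1.35378427e+00, -2.06318581e-01]), 'dq': array([-0.00092339, -0.00207456, -0.00062479,  0.00101682,  0.00111198,
       -0.000427  ]), 'joint_efforts': array([-1.43120407e-03, -4.45880806e+01, -3.52239740e+01, -3.89611023e-04,
        4.12968991e-03, -5.41846964e-05]), 'eef_pos': array([0.24139939, 0.5213851 , 0.24949828]), 'eef_rot': array([-3.07816936e-04,  2.15191361e-01,  9.76571606e-01, -6.93743730e-04]), 'wrist_force': array([ 0.07545841, -0.76914855, -0.34499391]), 'torque': array([-0.03262115, -0.04466773, -0.02223856]), 'opening': 0.9979266405373105}
```

View pics/top0.png

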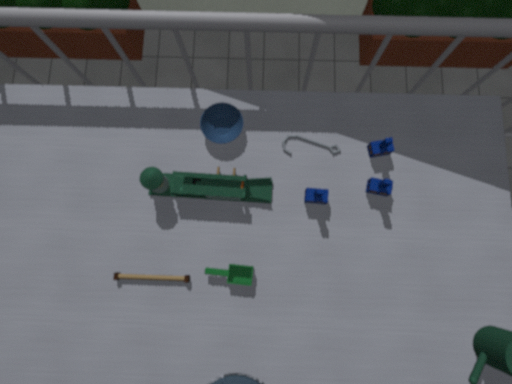

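View pics/side0.png

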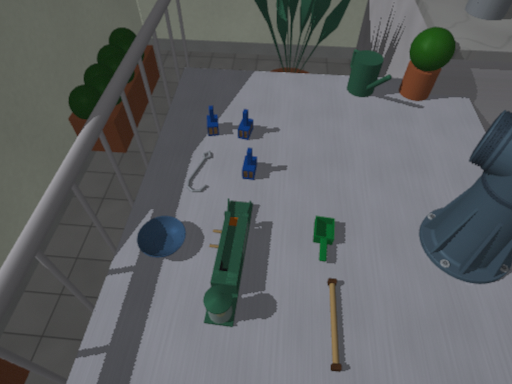

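```bash
cat > h.py <<'E'
from bench import *
import cv2, numpy as np
from scipy.spatial.transform import Rotation as Ro
def ray(c,uv,z,h=384):
    f=h/2/np.tan(np.radians(c["vertical_fov"])/2)
    d=c["R"].T@np.array([(uv[0]-c["cx"])/f,(uv[1]-c["cy"])/f,1]); o=-c["R"].T@c["t"]
    return o+d*(z-o[2])/d[2]
def proj(c,X,h=384):
    f=h/2/np.tan(np.radians(c["vertical_fov"])/2); p=c["R"]@np.array(X)+c["t"]
    return np.array([c["cx"]+f*p[0]/p[2],c["cy"]+f*p[1]/p[2]])
E
python3 - <<'E'
from h import *
t=cv2.imread("pics/top0.png"); s=cv2.imread("pics/side0.png")
a=cv2.resize(t[155:215,135:335],None,fx=4,fy=4,interpolation=cv2.INTER_CUBIC)
b=cv2.resize(s[140:330,180:290],None,fx=3,fy=3,interpolation=cv2.INTER_CUBIC)
out=np.zeros((240,800,3),np.uint8); out[:a.shape[0],:a.shape[1]]=a
cv2.imwrite("pics/c1.png",a)
out=cv2.rotate(b,cv2.ROTATE_90_CLOCKWISE)
can=np.zeros((240+out.shape[0],800,3),np.uint8);can[:240]=a;can[240:,:out.shape[1]]=out
cv2.imwrite("pics/c2.png",can); print(can.shape)
c=get_calibration("top")
for n,im in(("top",t),("side",s)):
    hsv=cv2.cvtColor(im,cv2.COLOR_BGR2HSV); cc=get_calibration(n)
    m=cv2.inRange(hsv,(112,150,60),(125,255,255))
    k,l,st,ce=cv2.connectedComponentsWithStats(m)
    for i in range(1,k):
        if st[i,4]>40: print(n,st[i],ce[i],ray(cc,ce[i],0.03))
E
```

```text
(570, 800, 3)
```

View pics/c2.png

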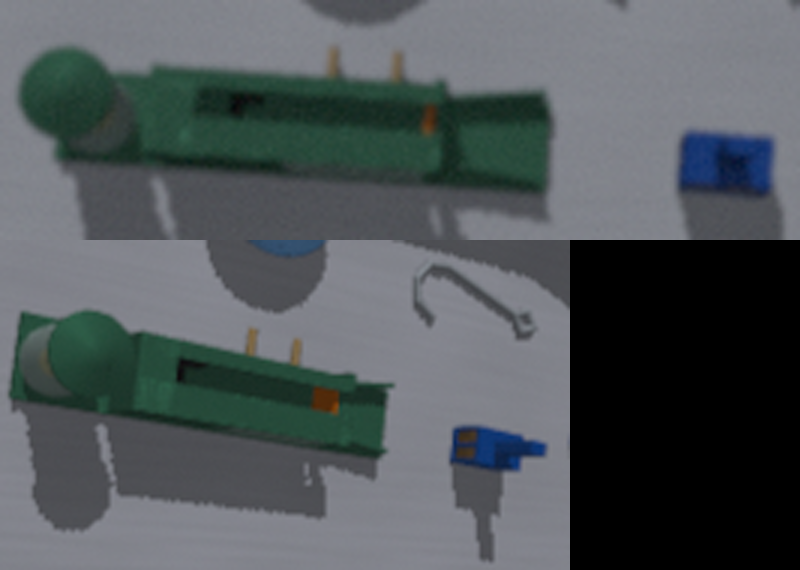

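Run:
```python
from h import *
c=get_calibration("top"); F=lambda u,v:(u/4+135,v/4+155)
for n,u,v,z in [("pend far",548,93,.022),("pend near",548,190,.0),("jamb far",445,82,.056),("jamb near",440,187,.056),("roof far end",152,66,.056),("roof near end",145,165,.056),("hopper",67,92,.07),("base near L",58,158,0.004),("cassette body TL",684,132,.04),("TR",772,137,.04),("BR",772,192,.04),("BL",680,190,.04)]:
    print(n,ray(c,F(u,v),z).round(4))
t=cv2.imread("pics/top0.png");s=cv2.imread("pics/side0.png")
for n,im in(("top",t),("side",s)):
    hsv=cv2.cvtColor(im,cv2.COLOR_BGR2HSV); cc=get_calibration(n)
    m=cv2.inRange(hsv,(108,170,50),(130,255,255))
    k,l,st,ce=cv2.connectedComponentsWithStats(m)
    for i in range(1,k):
        if st[i,4]>40:
            r=cv2.minAreaRect(np.argwhere(l==i)[:,::-1].astype(np.float32))
            print(n,st[i],ce[i].round(1),ray(cc,ce[i],0.03).round(3),r)
o=get_obs();print(Ro.from_quat(o["eef_rot"][[1,2,3,0]]).as_matrix().round(3))
c=get_calibration("wrist");R=Ro.from_quat(o["eef_rot"][[1,2,3,0]]).as_matrix()
print("wrist cam in tool",R.T@(-c["R"].T@c["t"]-o["eef_pos"]),(R.T@c["R"].T).round(3),c["vertical_fov"])
```

```text
pend far [ 0.6244 -0.0808  0.022 ]
pend near [ 0.5599 -0.0827  0.    ]
jamb far [ 0.6226 -0.0108  0.056 ]
jamb near [ 0.5514 -0.0098  0.056 ]
roof far end [0.6287 0.1862 0.056 ]
roof near end [0.5613 0.1862 0.056 ]
hopper [0.6065 0.2375 0.07  ]
base near L [0.5733 0.2608 0.004 ]
cassette body TL [ 0.5957 -0.1728  0.04  ]
TR [ 0.5937 -0.2323  0.04  ]
BR [ 0.5561 -0.232   0.04  ]
BL [ 0.5559 -0.1703  0.04  ]
top [371 138  22  16 238] [381.8 146. ] [ 0.723 -0.385  0.03 ] ((381.239990234375, 145.67999267578125), (13.01076602935791, 21.213205337524414), 81.8698959350586)
top [367 179  25  15 258] [380.  185.5] [ 0.61  -0.376  0.03 ] ((379.16461181640625, 185.51828002929688), (23.190622329711914, 13.141351699829102), 6.340191841125488)
top [306 189  21  14 242] [316.1 195. ] [ 0.579 -0.201  0.03 ] ((316.0558776855469, 195.2735137939453), (20.70805549621582, 12.041351318359375), 4.39870548248291)
side [207 106  11  21 143] [211.8 118.5] [ 0.725 -0.403  0.03 ] ((211.40771484375, 116.26155090332031), (20.71380043029785, 9.426640510559082), 82.87498474121094)
side [238 110  15  22 156] [244.9 122.2] [ 0.612 -0.394  0.03 ] ((246.04296875, 120.95381164550781), (10.891620635986328, 20.99317169189453), 16.389541625976562)
side [243 149  13  30 220] [249.4 163.4] [ 0.579 -0.208  0.03 ] ((249.0, 163.5), (29.0, 12.0), 90.0)
[[-0.907  0.42  -0.001]
 [ 0.42   0.907 -0.001]
 [ 0.    -0.001 -1.   ]]
wrist cam in tool [ 0.06724481 -0.00012332 -0.12261902] [[ 0.001 -0.963 -0.268]
 [ 1.     0.001 -0.001]
 [ 0.001 -0.268  0.963]] 62.70218964277959
```

{"method": "apply_moves", "body": {
  "moves": [
    [[-58.1,-43.7,-3,0,0,1.138,1],[-58.1,-43.7,-3,0,0,1.138,1],[-58.1,-43.7,-3,0,0,1.138,1],[-58.1,-43.7,-3,0,0,1.138,1],[-58.1,-43.7,-3,0,0,1.138,1],[-58.1,-43.7,-3,0,0,1.138,1],[-58.1,-43.7,-3,0,0,1.138,1],[-58.1,-43.7,-3,0,0,1.138,1]]
  ]
}}

```text
time_s: 0.9
eef_pos: [0.4308, 0.1676, 0.2667]
eef_rot: [-0.0, 0.709, 0.705, 0.0]
wrist_force: [-0.0, 0.6, 0.6]
opening: 0.999
```

{"method": "apply_moves", "body": {
  "moves": [
    [[-29,15.4,-1.3,0,0,0,1],[-29,15.4,-1.3,0,0,0,1],[-29,15.4,-1.3,0,0,0,1],[-29,15.4,-1.3,0,0,0,1],[-29,15.4,-1.3,0,0,0,1],[-29,15.4,-1.3,0,0,0,1],[-29,15.4,-1.3,0,0,0,1],[-29,15.4,-1.3,0,0,0,1]]
  ]
}}

```text
time_s: 1.7
eef_pos: [0.585, -0.1244, 0.2789]
eef_rot: [0.0, 0.709, 0.705, -0.0]
wrist_force: [0.4, -0.5, -0.2]
opening: 0.999
```

Run:
```python
from h import *
import pickle
o=get_obs(); c=get_calibration("wrist"); im=camera("wrist")[:,:,::-1]
cv2.imwrite("pics/w1.png",im); pickle.dump((o,c),open("w1.pkl","wb")); print(o["eef_pos"],o["wrist_force"])
cv2.imwrite("pics/w1b.png",cv2.resize(im,(800,600),interpolation=cv2.INTER_CUBIC))
```

```text
[ 0.58503363 -0.124407    0.27893192] [ 0.41555811 -0.50077431 -0.15538286]
```

View pics/w1b.png

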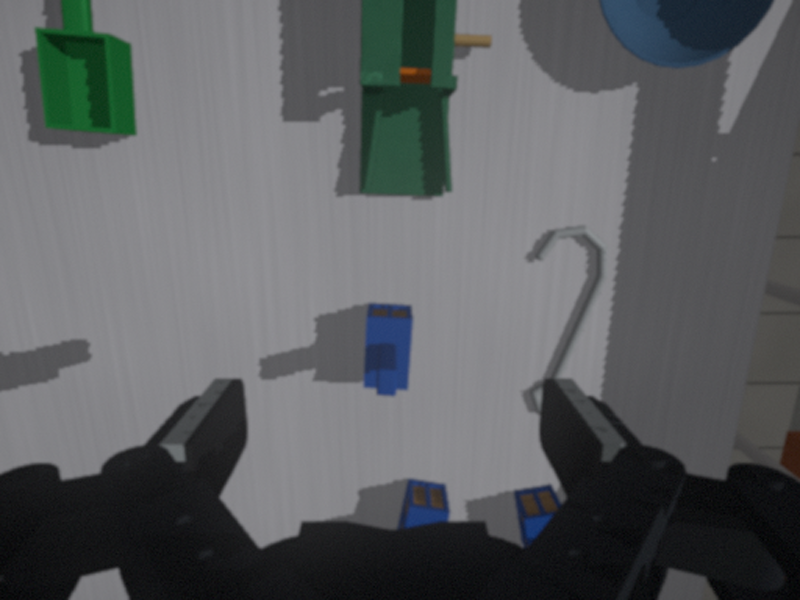

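Run:
```python
from h import *
import pickle
o,c=pickle.load(open("w1.pkl","rb"))
for n,u,v,z in [("porchL",362,194,.008),("porchR",449,195,.008),("jambL",360,85,.056),("jambR",456,88,.056),("roofL top",362,0,.056),("roofR",457,0,.056),("slotL",404,0,.056),("slotR",435,0,.056),("slotLb",402,66,.056),("slotRb",433,66,.056),
  ("cFL",368,318,.04),("cFR",412,319,.04),("cBL",364,386,.04),("cBR",408,389,.04),("topL",368,304,.0),("topR",412,305,0)]:
    print(n,ray(c,(u*.64,v*.64),z).round(4))
im=cv2.imread("pics/w1.png");hsv=cv2.cvtColor(im,cv2.COLOR_BGR2HSV)
print(im[225,248],im[240,240],hsv[225,248],hsv[205,250])
m=cv2.inRange(hsv,(105,120,40),(130,255,255)); m[260:]=0
k,l,st,ce=cv2.connectedComponentsWithStats(m)
for i in range(1,k):
    if st[i,4]>300:print(st[i],ce[i])
```

```text
porchL [ 0.5615 -0.08    0.008 ]
porchR [ 0.6296 -0.0811  0.008 ]
jambL [ 0.5647 -0.0079  0.056 ]
jambR [ 0.627 -0.01   0.056]
roofL top [0.567 0.041 0.056]
roofR [0.6261 0.0407 0.056 ]
slotL [0.5931 0.0408 0.056 ]
slotR [0.6124 0.0407 0.056 ]
slotLb [0.5919 0.0032 0.056 ]
slotRb [0.6118 0.0031 0.056 ]
cFL [ 0.5661 -0.1716  0.04  ]
cFR [ 0.6    -0.1726  0.04  ]
cBL [ 0.5619 -0.2287  0.04  ]
cBR [ 0.5972 -0.2315  0.04  ]
topL [ 0.5642 -0.1719  0.    ]
topR [ 0.6015 -0.1729  0.    ]
[84 51 38] [110  62  40] [112 140  84] [111 166 118]
[ 385    0  104   42 2023] [428.71922887  17.49925853]
[ 233  195   30   58 1342] [247.68852459 224.49701937]
```

{"method": "apply_moves", "body": {
  "moves": [
    [[5,0.8,0,0,0,0,1],[10,1.5,0,0,0,0,1],[12.5,1.5,0,0,0,0,1],[12.5,1.5,0,0,0,0,1],[12.5,1.5,0,0,0,0,1]]
  ]
}}

```text
time_s: 2.25
eef_pos: [0.5986, 0.006, 0.2796]
eef_rot: [-0.0, 0.706, 0.708, -0.0]
wrist_force: [0.1, -0.4, 1.3]
opening: 1.003
```

Run:
```python
from h import *
import pickle
o=get_obs(); c=get_calibration("wrist"); im=camera("wrist")[:,:,::-1]
cv2.imwrite("pics/w2.png",im); pickle.dump((o,c),open("w2.pkl","wb")); print(o["eef_pos"],-c["R"].T@c["t"])
im=im[0:260,150:400]
im=cv2.convertScaleAbs(cv2.resize(im,None,fx=2.3,fy=2.3,interpolation=cv2.INTER_CUBIC),alpha=1.5);print(im.shape)
cv2.imwrite("pics/w2b.png",im)
```

```text
[0.59858836 0.00597956 0.27963474] [0.59903498 0.07347863 0.40227369]
(598, 575, 3)
```

View pics/w2b.png

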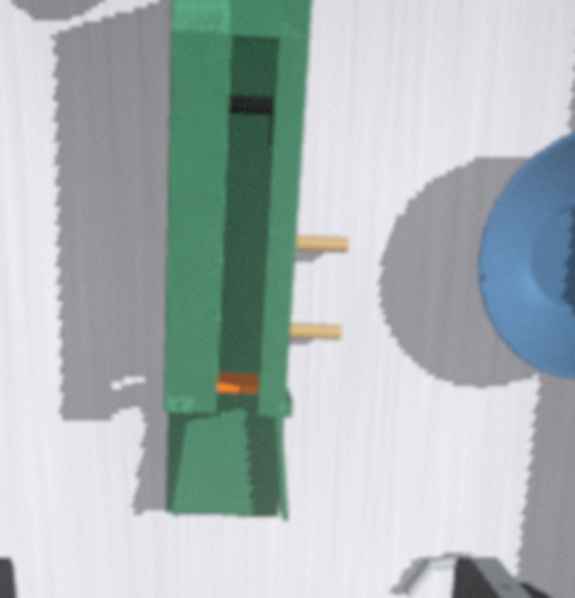

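Run:
```python
from h import *
import pickle
o,c=pickle.load(open("w2.pkl","rb"))
for n,u,v,z in [("slotL0",217,405,.056),("slotR0",259,405,.056),("slotL1",231,37,.056),("slotR1",279,38,.056),("roofL0",166,410,.056),("roofR0",288,412,.056),("jambR",292,412,.056),("roofL1",172,35,.056),("roofR1",309,37,.056),
 ("floor L door",185,418,.008),("floorL end",173,513,.008),("floorRend",279,515,.008),("guideR top end",287,520,.022),("guideR top door",280,418,.022),("guideL top end",168,513,.022),("guideL top door",168,418,.022),("flapL",217,392,.044),("flapR",258,390,.044),("black",252,103,.03)]:
    print(n,ray(c,(u/2.3+150,v/2.3),z).round(4))
```

```text
slotL0 [ 0.5911 -0.004   0.056 ]
slotR0 [ 0.6116 -0.0039  0.056 ]
slotL1 [0.5976 0.1575 0.056 ]
slotR1 [0.6182 0.1572 0.056 ]
roofL0 [ 0.5661 -0.0066  0.056 ]
roofR0 [ 0.6259 -0.0074  0.056 ]
jambR [ 0.6278 -0.0074  0.056 ]
roofL1 [0.5723 0.1582 0.056 ]
roofR1 [0.6311 0.1576 0.056 ]
floor L door [ 0.5721 -0.0222  0.008 ]
floorL end [ 0.5642 -0.079   0.008 ]
floorRend [ 0.6258 -0.08    0.008 ]
guideR top end [ 0.6294 -0.0776  0.022 ]
guideR top door [ 0.6243 -0.0187  0.022 ]
guideL top end [ 0.5627 -0.0736  0.022 ]
guideL top door [ 0.5638 -0.0189  0.022 ]
flapL [0.5908 0.     0.044 ]
flapR [0.6115 0.0011 0.044 ]
black [0.6075 0.1359 0.03  ]
```

{"method": "apply_moves", "body": {
  "moves": [
    [[-2.5,0,1,0,0.15,0,1],[-6.5,0,4,0,0.3,0,1],[-6.5,0,8,0,0.45,0,1],[-6.5,0,12,0,0.6,0,1],[-6.5,0,13,0,0.75,0,1],[-6.5,0,13,0,0.785,0,1],[-6.5,0,13,0,0.785,0,1],[-6.5,0,13,0,0.785,0,1]]
  ]
}}

```text
time_s: 3.1
eef_pos: [0.6002, -0.061, 0.1515]
eef_rot: [-0.268, 0.654, 0.654, 0.27]
wrist_force: [0.9, -0.3, -0.2]
opening: 1.0
```

Run:
```python
from h import *
import pickle
o=get_obs(); c=get_calibration("wrist"); im=camera("wrist")[:,:,::-1]
cv2.imwrite("pics/w3.png",im); pickle.dump((o,c),open("w3.pkl","wb")); print(o["q"],o["eef_pos"],-c["R"].T@c["t"])
im=im[30:330,140:400]
im=cv2.convertScaleAbs(cv2.resize(im,None,fx=2,fy=2,interpolation=cv2.INTER_CUBIC),alpha=1.5)
cv2.imwrite("pics/w3b.png",im)
```

```text
[-0.60599484  0.56588284  1.49775685  0.61861076  1.58619565 -0.76218996] [ 0.60021521 -0.06104861  0.15150311] [ 0.6003267  -0.1002236   0.28610368]
```

View pics/w3b.png

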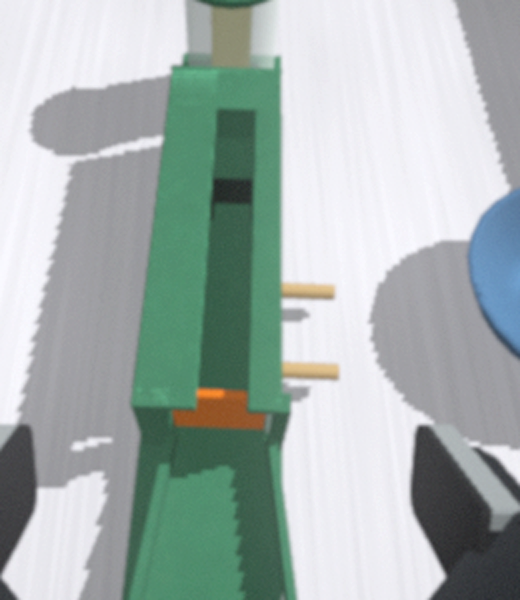

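Run:
```python
from h import *
import pickle
o,c=pickle.load(open("w3.pkl","rb"))
def rayy(uv,y):
    a=ray(c,uv,0);b=ray(c,uv,.1);s=(y-a[1])/(b[1]-a[1]);return a+s*(b-a)
P=lambda u,v:(u/2+140,v/2+30)
for n,u,v,z in [("slotL0",199,407,.056),("slotR0",249,409,.056),("slotL1",218,110,.056),("slotR1",256,111,.056),("roofL0",134,405,.056),("roofR0",289,408,.056),("roofL1",174,68,.056),("roofR1",280,70,.056),("flapbotL",173,425,.008),("flapbotR",266,429,.008),("flapL",173,425,.03),("flapR",266,429,.03),
 ("gLfloor",132,590,.008),("gRfloor",290,590,.008),("gLtop@d",168,465,.022),("gRtop@d",270,450,.022),("blacktop",233,180,.03),("blackbot",233,203,.03)]:
    print(n,ray(c,P(u,v),z).round(4))
print(rayy(P(173,420),.002),rayy(P(266,420),.002))
```

```text
slotL0 [ 0.5916 -0.0085  0.056 ]
slotR0 [ 0.6111 -0.0093  0.056 ]
slotL1 [0.5985 0.1552 0.056 ]
slotR1 [0.618  0.1545 0.056 ]
roofL0 [ 0.5663 -0.0077  0.056 ]
roofR0 [ 0.6267 -0.0088  0.056 ]
roofL1 [0.5745 0.1873 0.056 ]
roofR1 [0.6318 0.1858 0.056 ]
flapbotL [0.5779 0.0017 0.008 ]
flapbotR [ 6.21e-01 -2.00e-04  8.00e-03]
flapL [ 0.5797 -0.0063  0.03  ]
flapR [ 0.6194 -0.0081  0.03  ]
gLfloor [ 0.5639 -0.0693  0.008 ]
gRfloor [ 0.6285 -0.0693  0.008 ]
gLtop@d [ 0.5776 -0.0214  0.022 ]
gRtop@d [ 0.6214 -0.0147  0.022 ]
blacktop [0.6064 0.1313 0.03  ]
blackbot [0.6063 0.1155 0.03  ]
[0.57829641 0.002      0.01385171] [0.62072108 0.002      0.01394896]
```

{"method": "apply_moves", "body": {
  "moves": [
    [[-2,-0.5,-3,0,-0.14,0,1],[-4,-1,-5,0,-0.28,0,1],[-6,-1.5,-7,0,-0.42,0,1],[-8,-1.9,-9,0,-0.56,0,1],[-9.2,-1.9,-10.6,0,-0.7,0,1],[-9.2,-1.9,-10.6,0,-0.785,0,1],[-9.2,-1.9,-10.6,0,-0.785,0,1],[-9.2,-1.9,-10.6,0,-0.785,0,1]]
  ]
}}

```text
time_s: 3.95
eef_pos: [0.5811, -0.1992, 0.1618]
eef_rot: [0.001, 0.706, 0.708, 0.001]
wrist_force: [-0.2, -1.1, 0.0]
opening: 1.001
```

Run:
```python
from h import *
import pickle
o=get_obs(); c=get_calibration("wrist"); im=camera("wrist")[:,:,::-1]
pickle.dump((o,c),open("w4.pkl","wb")); print(o["eef_pos"],o["eef_rot"],-c["R"].T@c["t"])
im=cv2.convertScaleAbs(im,alpha=1.5)
cv2.imwrite("pics/w4.png",im)
```

```text
[ 0.58111152 -0.19923637  0.16184135] [0.00106793 0.70643836 0.7077731  0.00096865] [ 0.58113766 -0.13171548  0.28450833]
```

View pics/w4.png

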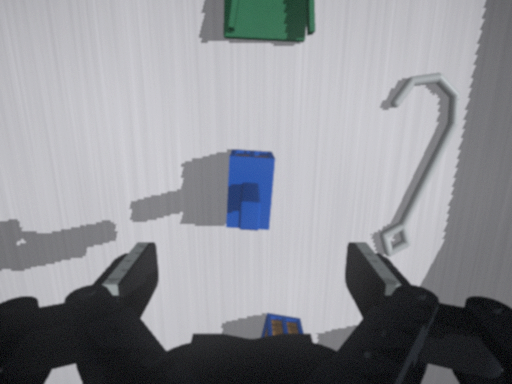

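Run:
```python
from h import *
import pickle
o,c=pickle.load(open("w4.pkl","rb"))
for n,u,v,z in [("FL",230,157,.04),("FR",273.5,158,.04),("BL",227,227,.04),("BR",270,229,.04),("postFbaseL",242,183,.04),("postFbR",260,184,.04),("postTopBL",240,229,.094),("postTopBR",263,229,.094)]:
    print(n,ray(c,(u,v),z).round(4))
```

```text
FL [ 0.5652 -0.1712  0.04  ]
FR [ 0.5992 -0.1719  0.04  ]
BL [ 0.5618 -0.2297  0.04  ]
BR [ 0.5976 -0.2315  0.04  ]
postFbaseL [ 0.5745 -0.1921  0.04  ]
postFbR [ 0.5889 -0.1929  0.04  ]
postTopBL [ 0.5745 -0.2095  0.094 ]
postTopBR [ 0.5894 -0.2094  0.094 ]
```

{"method": "apply_moves", "body": {
  "moves": [
    [[-0.1,0.1,4,0,0,0.045,1],[-0.1,0.1,7,0,0,0.045,1],[-0.1,0.1,8.3,0,0,0.045,1],[-0.1,0.1,8.3,0,0,0.045,0.3],[-0.1,0.1,8.3,0,0,0.045,0],[-0.1,0.1,8.3,0,0,0.045,0],[-0.1,0.1,8.3,0,0,0.045,0],[-0.1,0.1,8.3,0,0,0.045,0]]
  ]
}}

```text
time_s: 4.8
eef_pos: [0.5818, -0.2019, 0.0779]
eef_rot: [0.001, 0.723, 0.691, 0.0]
wrist_force: [8.5, 2.9, -1.2]
opening: 0.156
```

{"method": "apply_moves", "body": {
  "moves": [
    [[0,0,-2,0,0,0,0],[0,0,-3.5,0,0,0,0],[0,0,-4,0,0,0,0],[4,0.3,-4,0,0,0,0],[8,0.6,-4,0,0,0,0],[12,0.98,-4,0,0,0,0],[15.7,0.98,-4,0,0,0,0],[15.7,0.98,-4,0,0,0,0]]
  ]
}}

```text
time_s: 5.6
eef_pos: [0.5979, -0.0411, 0.1166]
eef_rot: [-0.0, 0.722, 0.692, 0.0]
wrist_force: [0.1, -0.7, -2.8]
opening: 0.148
```

Run:
```python
from h import *
o=get_obs(); print(o["eef_pos"],o["wrist_force"],o["torque"]); cw=get_calibration("wrist")
w=camera("wrist")[:,:,::-1]; s=camera("side")[:,:,::-1]
a=cv2.convertScaleAbs(w[40:340,80:430],alpha=1.5)
b=cv2.resize(s[140:300,190:290],(250,400),interpolation=cv2.INTER_CUBIC)
can=np.zeros((450,800,3),np.uint8); can[:450,:525]=cv2.resize(a,(525,450)); can[:400,530:780]=b
cv2.imwrite("pics/c5.png",can); cv2.imwrite("pics/w5.png",w)
```

```text
[ 0.59789534 -0.0410573   0.11664661] [ 0.13708147 -0.70770548 -2.8069238 ] [0.04569139 0.01276079 0.06627899]
```

View pics/c5.png

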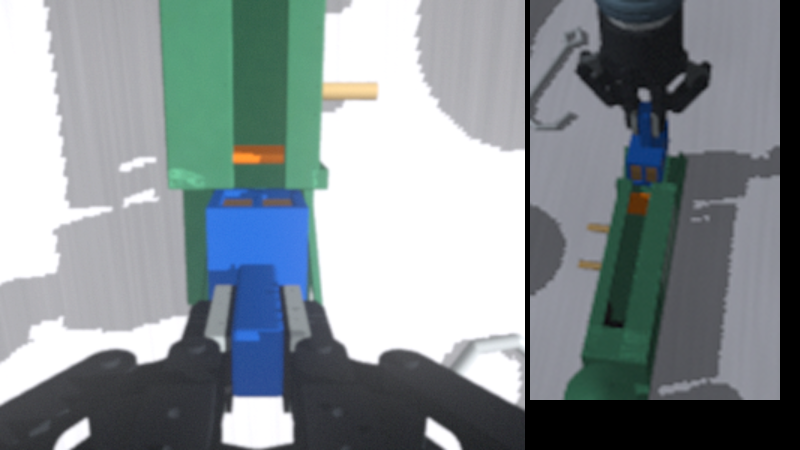

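{"method": "apply_moves", "body": {
  "moves": [
    [[-1,0.05,0,0,0,0,0],[-1,0.05,1.5,0,0,0,0],[-1,0.05,2.6,0,0,0,0],[-1,0.05,2.9,0,0,0,0],[-1,0.05,3.0,0,0,0,0],[-1,0.05,3.0,0,0,0,0]]
  ]
}}

```text
time_s: 6.3
eef_pos: [0.5977, -0.056, 0.0863]
eef_rot: [-0.0, 0.723, 0.69, -0.001]
wrist_force: [-1.6, -1.0, 1.5]
opening: 0.154
```

{"method": "apply_moves", "body": {
  "moves": [
    [[0.6,0,0,0,0,0,0],[1.2,0,0,0,0,0,0],[1.8,0,0,0,0,0,0],[2.4,0,0,0,0,0,0],[3,0,0,0,0,0,0],[3.6,0,0,0,0,0,0]]
  ]
}}

```text
time_s: 6.9
eef_pos: [0.6002, -0.0193, 0.0868]
eef_rot: [0.001, 0.723, 0.691, -0.0]
wrist_force: [1.9, -3.7, -1.2]
opening: 0.151
```

{"method": "apply_moves", "body": {
  "moves": [
    [[0.6,0,0,0,0,0,0],[1.2,0,0,0,0,0,0],[1.8,0,0,0,0,0,0],[2.4,0,0,0,0,0,0],[3,0,0,0,0,0,0],[3.6,0,0,0,0,0,0]]
  ]
}}

```text
time_s: 7.5
eef_pos: [0.6013, 0.0174, 0.0866]
eef_rot: [-0.0, 0.723, 0.691, -0.0]
wrist_force: [0.7, -1.5, -1.8]
opening: 0.155
```

{"method": "apply_moves", "body": {
  "moves": [
    [[0.6,0,0,0,0,0,0],[1.2,0,0,0,0,0,0],[1.8,0,0,0,0,0,0],[2.4,0,0,0,0,0,0],[3,0,0,0,0,0,0],[3.6,0,0,0,0,0,0]]
  ]
}}

```text
time_s: 8.1
eef_pos: [0.6031, 0.0531, 0.0867]
eef_rot: [-0.0, 0.723, 0.691, -0.0]
wrist_force: [0.8, -1.1, -2.4]
opening: 0.155
```

{"method": "apply_moves", "body": {
  "moves": [
    [[0.5,0,0,0,0,0,0],[1,0,0,0,0,0,0],[1.5,0,0,0,0,0,0],[2,0,0,0,0,0,0],[2.4,0,0,0,0,0,0],[2.4,0,0,0,0,0,0]]
  ]
}}

```text
time_s: 8.7
eef_pos: [0.6039, 0.0773, 0.0866]
eef_rot: [-0.0, 0.723, 0.691, -0.0]
wrist_force: [0.2, -0.1, -1.6]
opening: 0.155
```

{"method": "apply_moves", "body": {
  "moves": [
    [[0.1,0,0,0,0,0,0],[0.2,0,0,0,0,0,0],[0.3,0,0,0,0,0,0],[0.4,0,0,0,0,0,0]]
  ]
}}

```text
time_s: 9.1
eef_pos: [0.6044, 0.0806, 0.0867]
eef_rot: [-0.0, 0.723, 0.691, -0.0]
wrist_force: [-0.2, -0.7, -1.9]
opening: 0.159
```

{"method": "apply_moves", "body": {
  "moves": [
    [[0.1,0,0,0,0,0,0],[0.2,0,0,0,0,0,0],[0.3,0,0,0,0,0,0]]
  ]
}}

```text
time_s: 9.4
eef_pos: [0.6046, 0.0837, 0.0868]
eef_rot: [-0.0, 0.723, 0.691, 0.0]
wrist_force: [0.3, 0.3, -2.6]
opening: 0.153
```

{"method": "apply_moves", "body": {
  "moves": [
    [[0.1,0,0,0,0,0,0],[0.2,0,0,0,0,0,0],[0.3,0,0,0,0,0,0]]
  ]
}}

```text
time_s: 9.7
eef_pos: [0.6047, 0.0867, 0.0867]
eef_rot: [0.0, 0.723, 0.691, -0.0]
wrist_force: [-0.5, -0.5, -1.3]
opening: 0.157
```

{"method": "apply_moves", "body": {
  "moves": [
    [[0.1,0,0,0,0,0,0],[0.2,0,0,0,0,0,0],[0.3,0,0,0,0,0,0]]
  ]
}}

```text
time_s: 10.0
eef_pos: [0.6049, 0.0897, 0.0868]
eef_rot: [0.0, 0.723, 0.691, 0.0]
wrist_force: [0.2, 0.2, -2.5]
opening: 0.158
```

{"method": "apply_moves", "body": {
  "moves": [
    [[0.1,0,0,0,0,0,0],[0.2,0,0,0,0,0,0],[0.3,0,0,0,0,0,0]]
  ]
}}

```text
time_s: 10.3
eef_pos: [0.605, 0.0923, 0.0868]
eef_rot: [0.0, 0.723, 0.691, -0.0]
wrist_force: [0.6, -2.6, -0.7]
opening: 0.152
```

{"method": "apply_moves", "body": {
  "moves": [
    [[0,0,0,0,0,0,0],[0.05,0,0,0,0,0,0],[0.05,0,0,0,0,0,0]]
  ]
}}

```text
time_s: 10.6
eef_pos: [0.605, 0.0928, 0.0868]
eef_rot: [0.0, 0.723, 0.691, -0.0]
wrist_force: [-1.1, -2.5, -1.2]
opening: 0.158
```

{"method": "apply_moves", "body": {
  "moves": [
    [[0.05,0,0,0,0,0,0],[0.1,0,0,0,0,0,0],[0.1,0,0,0,0,0,0]]
  ]
}}

```text
time_s: 10.9
eef_pos: [0.6051, 0.0938, 0.0868]
eef_rot: [0.0, 0.723, 0.691, -0.0]
wrist_force: [-1.0, -5.1, 0.3]
opening: 0.153
```

Run:
```python
from h import *
F=[]
for i in range(8):
    s=camera("side"); o=get_obs(); F.append(o["wrist_force"])
print(np.round(F,1),np.mean(F,0),o["eef_pos"],o["time_s"])
```

```text
[[-1.1 -3.5 -0.5]
 [-0.7 -4.  -0.7]
 [-0.8 -5.7 -0.6]
 [-1.2 -5.2 -0.4]
 [-0.6 -4.7 -0.1]
 [-0.1 -4.3  0. ]
 [-1.3 -4.1 -0.2]
 [ 0.  -5.6  0.1]] [-0.71278876 -4.63520237 -0.30651288] [0.60510356 0.09396507 0.08677888] 11.3
```

{"method": "apply_moves", "body": {
  "moves": [
    [[0.05,0,0,0,0,0,0],[0.08,0,0,0,0,0,0],[0.08,0,0,0,0,0,0]]
  ]
}}

```text
time_s: 11.6
eef_pos: [0.6052, 0.0947, 0.0868]
eef_rot: [0.0, 0.723, 0.691, -0.0]
wrist_force: [-0.4, -5.2, 0.9]
opening: 0.154
```

Run:
```python
from h import *
F=[]
for i in range(8):
    s=camera("side"); o=get_obs(); F.append(o["wrist_force"])
print(np.round(F,1)[:,1],np.mean(F,0),o["eef_pos"],o["time_s"])
```

```text
[-6.5 -5.7 -5.6 -5.8 -4.8 -5.9 -5.1 -5.8] [-1.00387109 -5.6561621   0.20579135] [0.60515204 0.09463329 0.08682598] 12.0
```

{"method": "apply_moves", "body": {
  "moves": [
    [[0.02,0,0,0,0,0,0],[0.02,0,0,0,0,0,0],[0.02,0,0,0,0,0,0]]
  ]
}}

```text
time_s: 12.3
eef_pos: [0.6052, 0.0948, 0.0868]
eef_rot: [0.0, 0.723, 0.691, -0.0]
wrist_force: [-1.5, -5.1, -0.5]
opening: 0.157
```

Run:
```python
from h import *
F=[]
for i in range(8):
    s=camera("side"); o=get_obs(); F.append(o["wrist_force"])
print(np.round(F,1)[:,1],np.mean(F,0),o["eef_pos"],o["time_s"])
```

```text
[-5.8 -5.8 -4.2 -6.  -4.6 -5.7 -5.7 -5.2] [-1.04469689 -5.38492145  0.61791508] [0.60516441 0.09478778 0.08683947] 12.7
```

{"method": "apply_moves", "body": {
  "moves": [
    [[0.02,0,0,0,0,0,0.25],[0.02,0,0,0,0,0,0.4],[0.02,0,0,0,0,0,0.6],[0.02,0,0,0,0,0,0.6],[0.02,0,-2,0,0,0,0.6],[0.02,0,-6,0,0,0,0.6],[0.02,0,-10,0,0,0,0.6],[0.02,0,-14,0,0,0,0.6]]
  ]
}}

```text
time_s: 13.5
eef_pos: [0.6048, 0.0956, 0.2281]
eef_rot: [-0.0, 0.723, 0.691, 0.0]
wrist_force: [-0.1, -0.6, -0.7]
opening: 0.599
```

{"method": "apply_moves", "body": {
  "moves": [
    [[-4,0,0,0,0,0,0.6],[-8,0,0,0,0,0,0.6],[-10,0,0,0,0,0,0.6],[-10,0,0,0,0,0,0.6]]
  ]
}}

```text
time_s: 13.9
eef_pos: [0.6006, -0.0071, 0.2269]
eef_rot: [0.0, 0.724, 0.689, 0.0]
wrist_force: [0.6, -0.3, 0.2]
opening: 0.603
```

Run:
```python
from h import *
import pickle
o=get_obs(); print(o["eef_pos"],o["wrist_force"],o["opening"]); c=get_calibration("wrist");pickle.dump((o,c),open("w6.pkl","wb"))
w=camera("wrist")[:,:,::-1]; s=camera("side")[:,:,::-1]
a=cv2.convertScaleAbs(w[0:260,130:390],alpha=1.5)
b=cv2.resize(s[140:340,180:290],(275,500),interpolation=cv2.INTER_CUBIC)
can=np.zeros((520,800,3),np.uint8); can[:,:520]=cv2.resize(a,(520,520)); can[:500,522:797]=b
cv2.imwrite("pics/c6.png",can); cv2.imwrite("pics/w6.png",w)
```

```text
[ 0.60055195 -0.00711842  0.22693211] [ 0.55154996 -0.30736599  0.17408563] 0.6030727934144354
```

View pics/c6.png

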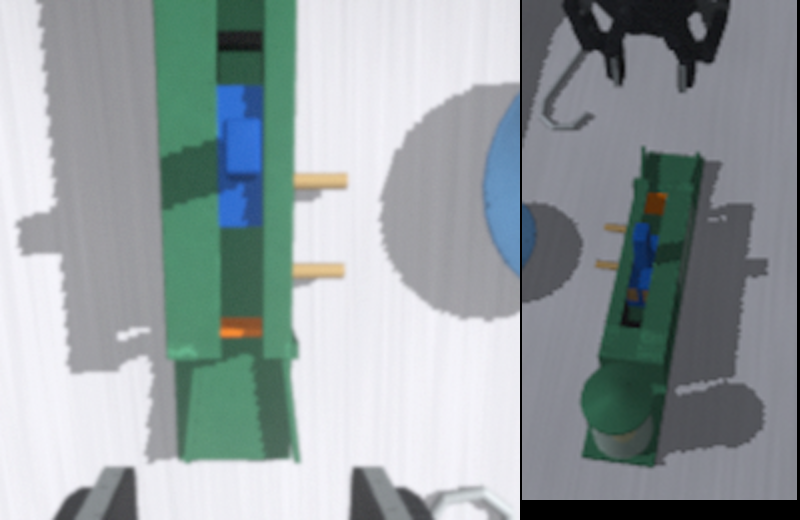

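Run:
```python
from h import *
import pickle
o,c=pickle.load(open("w6.pkl","rb"))
P=lambda u,v:(u/2+130,v/2)
for n,u,v,z in [("front",240,86,.048),("back",240,227,.048),("postB top",243,178,.102),("postF top",243,119,.102),("flap",240,330,.044),("postL",226,150,.102),("postR",262,150,.102),("slotL",217,150,.056),("slotR",265,150,.056)]:
    print(n,ray(c,P(u,v),z).round(4))
```

```text
front [0.6058 0.1123 0.048 ]
back [0.6028 0.0523 0.048 ]
postB top [0.6051 0.0715 0.102 ]
postF top [0.6061 0.0919 0.102 ]
flap [0.6003 0.0032 0.044 ]
postL [0.5993 0.0816 0.102 ]
postR [0.6126 0.0809 0.102 ]
slotL [0.5944 0.0857 0.056 ]
slotR [0.6154 0.0847 0.056 ]
```

{"method": "apply_moves", "body": {
  "moves": [
    [[4,0,0,0,0,0,0.6],[8,0,0,0,0,0,0.6],[9,0,0,0,0,0,0.6],[9,0,0,0,0,0,0.6],[9,0,5,0,0,0,0.6],[9,0,10,0,0,0,0.6],[9,0,13,0,0,0,0.6],[9,0,14,0,0,0,0.6]]
  ]
}}

```text
time_s: 14.8
eef_pos: [0.6017, 0.0848, 0.0825]
eef_rot: [-0.003, 0.723, 0.691, -0.003]
wrist_force: [-1.1, 0.2, -0.1]
opening: 0.6
```

{"method": "apply_moves", "body": {
  "moves": [
    [[0,0,0,0,0,0,0.6],[0,0,0,0,0,0,0.3],[0,0,0,0,0,0,0],[0,0,0,0,0,0,0],[0,0,0,0,0,0,0],[0,0,0,0,0,0,0]]
  ]
}}

```text
time_s: 15.4
eef_pos: [0.606, 0.0851, 0.089]
eef_rot: [0.001, 0.723, 0.691, 0.001]
wrist_force: [-1.9, -0.3, 6.3]
opening: 0.157
```

Run:
```python
from h import *
F=[]
for i in range(6):
    s=camera("side"); o=get_obs(); F.append(o["wrist_force"])
print(np.mean(F,0),o["torque"],o["eef_pos"],o["time_s"])
```

```text
[-2.22366902 -0.80544952  6.57939782] [-0.10373183  0.29417318 -0.03370956] [0.60596966 0.08509014 0.08900589] 15.7
```

{"method": "apply_moves", "body": {
  "moves": [
    [[0,0,-0.05,0,0,0,0],[0,0,-0.08,0,0,0,0],[0,0,-0.08,0,0,0,0]]
  ]
}}

```text
time_s: 16.0
eef_pos: [0.6059, 0.0851, 0.089]
eef_rot: [0.001, 0.723, 0.691, 0.001]
wrist_force: [0.3, -0.7, 6.0]
opening: 0.154
```

{"method": "apply_moves", "body": {
  "moves": [
    [[0,0,-0.07,0,0,0,0],[0,0,-0.13,0,0,0,0],[0,0,-0.13,0,0,0,0]]
  ]
}}

```text
time_s: 16.3
eef_pos: [0.6049, 0.0853, 0.0891]
eef_rot: [0.0, 0.723, 0.691, 0.0]
wrist_force: [0.2, 0.7, 4.0]
opening: 0.153
```

{"method": "apply_moves", "body": {
  "moves": [
    [[0,0,-0.05,0,0,0,0],[0,0,-0.1,0,0,0,0],[0,0,-0.1,0,0,0,0]]
  ]
}}

```text
time_s: 16.6
eef_pos: [0.6038, 0.0854, 0.0891]
eef_rot: [-0.001, 0.723, 0.691, -0.001]
wrist_force: [-0.4, -0.0, -0.2]
opening: 0.154
```

{"method": "apply_moves", "body": {
  "moves": [
    [[0.1,0,0,0,0,0,0],[0.2,0,0,0,0,0,0],[0.3,0,0,0,0,0,0],[0.3,0,0,0,0,0,0]]
  ]
}}

```text
time_s: 17.0
eef_pos: [0.6046, 0.0885, 0.0896]
eef_rot: [-0.0, 0.723, 0.691, -0.0]
wrist_force: [-0.2, 0.0, -1.5]
opening: 0.152
```

{"method": "apply_moves", "body": {
  "moves": [
    [[0.1,0,0,0,0,0,0],[0.2,0,0,0,0,0,0],[0.3,0,0,0,0,0,0],[0.3,0,0,0,0,0,0]]
  ]
}}

```text
time_s: 17.4
eef_pos: [0.6049, 0.0915, 0.0899]
eef_rot: [0.0, 0.723, 0.691, 0.0]
wrist_force: [0.7, -0.4, -1.6]
opening: 0.153
```

{"method": "apply_moves", "body": {
  "moves": [
    [[0.1,0,0.02,0,0,0,0],[0.2,0,0.04,0,0,0,0],[0.3,0,0.05,0,0,0,0],[0.3,0,0.05,0,0,0,0]]
  ]
}}

```text
time_s: 17.8
eef_pos: [0.6051, 0.0941, 0.0894]
eef_rot: [0.0, 0.723, 0.691, -0.0]
wrist_force: [0.0, -1.7, -1.6]
opening: 0.155
```

Contact begins around here; step 1 mm at a time.

{"method": "apply_moves", "body": {
  "moves": [
    [[0.05,0,0,0,0,0,0],[0.1,0,0,0,0,0,0],[0.1,0,0,0,0,0,0]]
  ]
}}

```text
time_s: 18.1
eef_pos: [0.6051, 0.095, 0.0894]
eef_rot: [0.0, 0.723, 0.691, -0.0]
wrist_force: [-0.6, -2.8, -0.4]
opening: 0.155
```

```bash
cat > f.py <<'E'
from h import *
F=[]
for i in range(8):
    s=camera("side"); o=get_obs(); F.append(o["wrist_force"])
print(np.round(F,1)[:,1],np.mean(F,0),o["eef_pos"],o["time_s"])
E
python3 f.py
```

```text
[-3.3 -3.6 -3.1 -2.4 -3.3 -3.9 -3.5 -3.3] [-0.59576649 -3.27349258 -0.4385418 ] [0.60516287 0.09520835 0.08939281] 18.5
```

{"method": "apply_moves", "body": {
  "moves": [
    [[0.05,0,0,0,0,0,0],[0.1,0,0,0,0,0,0],[0.15,0,0,0,0,0,0],[0.18,0,0,0,0,0,0],[0.18,0,0,0,0,0,0]]
  ]
}}

```text
time_s: 19.0
eef_pos: [0.6053, 0.0967, 0.0895]
eef_rot: [0.0, 0.723, 0.691, -0.0]
wrist_force: [-1.2, -5.2, 0.3]
opening: 0.153
```

```bash
python3 f.py
```

```text
[-5.4 -5.6 -6.2 -5.7 -5.5 -5.7 -5.3 -6. ] [-1.37199208 -5.68163728  0.4737215 ] [0.60524423 0.09665011 0.08943596] 19.4
```

{"method": "apply_moves", "body": {
  "moves": [
    [[0.03,0,0,0,0,0,0],[0.03,0,0,0,0,0,0],[0.03,0,0,0,0,0,0],[0.03,0,0,0,0,0,0]]
  ]
}}

```text
time_s: 19.8
eef_pos: [0.6053, 0.0969, 0.0894]
eef_rot: [0.0, 0.723, 0.691, -0.0]
wrist_force: [-1.4, -6.6, -0.2]
opening: 0.153
```

```bash
python3 f.py
```

```text
[-5.6 -5.7 -7.4 -5.4 -5.6 -5.8 -6.4 -6.7] [-1.14236039 -6.07541108  0.59747873] [0.6052718  0.09685287 0.08946169] 20.2
```

{"method": "apply_moves", "body": {
  "moves": [
    [[-0.05,0,0,0,0,0,0],[-0.1,0,0,0,0,0,0],[-0.15,0,0,0,0,0,0],[-0.2,0,0,0,0,0,0],[-0.24,0,0,0,0,0,0],[-0.24,0,0,0,0,0,0]]
  ]
}}

```text
time_s: 20.8
eef_pos: [0.6052, 0.0951, 0.0894]
eef_rot: [-0.0, 0.723, 0.691, 0.0]
wrist_force: [-0.1, -3.8, -0.1]
opening: 0.152
```

```bash
python3 f.py
```

```text
[-3.6 -3.8 -4.3 -4.1 -3.4 -3.  -3.8 -3.3] [-0.35736807 -3.65053337 -0.26770337] [0.60515506 0.09501683 0.0893338 ] 21.2
```

{"method": "apply_moves", "body": {
  "moves": [
    [[-0.04,0,0,0,0,0,0],[-0.08,0,0,0,0,0,0],[-0.1,0,0,0,0,0,0],[-0.1,0,0,0,0,0,0]]
  ]
}}

```text
time_s: 21.6
eef_pos: [0.6051, 0.0941, 0.0893]
eef_rot: [-0.0, 0.723, 0.691, 0.0]
wrist_force: [-0.7, -1.6, -0.8]
opening: 0.159
```

```bash
python3 f.py
```

```text
[-1.8 -1.9 -2.6 -2.1 -2.6 -1.8 -1.8 -1.5] [ 0.08529013 -1.99766726 -0.99637124] [0.60504348 0.09406279 0.08928579] 22.0
```

{"method": "apply_moves", "body": {
  "moves": [
    [[-0.02,0,0.02,0,0,0,0],[-0.04,0,0.03,0,0,0,0],[-0.04,0,0.03,0,0,0,0]]
  ]
}}

```text
time_s: 22.3
eef_pos: [0.605, 0.0938, 0.0891]
eef_rot: [-0.0, 0.723, 0.691, 0.0]
wrist_force: [-0.5, -0.7, 0.2]
opening: 0.153
```

```bash
python3 f.py
```

```text
[-0.1 -0.1 -0.9 -0.3 -1.2 -1.  -0.9 -0.7] [-0.1195207  -0.62990647  0.25808333] [0.60507593 0.09370904 0.08912909] 22.7
```

{"method": "apply_moves", "body": {
  "moves": [
    [[0,0,0,0,0,0,0.2],[0,0,0,0,0,0,0.25],[0,0,0,0,0,0,0.4],[0,0,0,0,0,0,0.6],[0,0,0,0,0,0,0.6],[0,0,-4,0,0,0,0.6],[0,0,-9,0,0,0,0.6],[0,0,-14,0,0,0,0.6]]
  ]
}}

```text
time_s: 23.5
eef_pos: [0.6044, 0.0936, 0.23]
eef_rot: [-0.001, 0.723, 0.691, -0.001]
wrist_force: [1.6, 0.7, 0.5]
opening: 0.599
```

{"method": "apply_moves", "body": {
  "moves": [
    [[-4,0,0,0,0,0,0.6],[-8,0,0,0,0,0,0.6],[-10,0,0,0,0,0,0.6],[-10,0,0,0,0,0,0.6]]
  ]
}}

```text
time_s: 23.9
eef_pos: [0.6004, -0.009, 0.2292]
eef_rot: [0.0, 0.724, 0.689, -0.0]
wrist_force: [0.8, 0.7, 0.3]
opening: 0.601
```

Run:
```python
from h import *
import pickle
o=get_obs(); print(o["eef_pos"],o["wrist_force"],o["opening"]); c=get_calibration("wrist");pickle.dump((o,c),open("w7.pkl","wb"))
w=camera("wrist")[:,:,::-1]; s=camera("side")[:,:,::-1]
a=cv2.convertScaleAbs(w[0:260,130:390],alpha=1.5)
b=cv2.resize(s[140:340,180:290],(275,500),interpolation=cv2.INTER_CUBIC)
can=np.zeros((520,800,3),np.uint8); can[:,:520]=cv2.resize(a,(520,520)); can[:500,522:797]=b
cv2.imwrite("pics/c7.png",can)
```

```text
[ 0.60040494 -0.00902156  0.22921797] [0.79076523 0.71293872 0.29334498] 0.6010794226027875
```

View pics/c7.png

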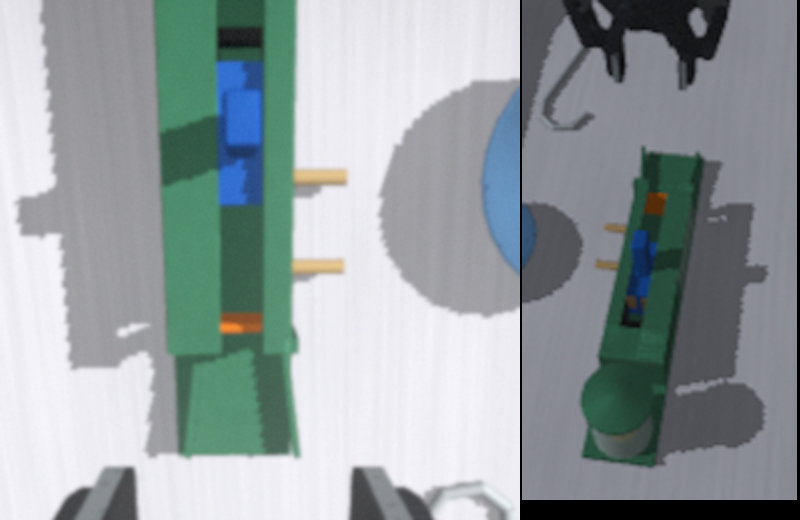

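Run:
```python
from h import *
import pickle
o,c=pickle.load(open("w7.pkl","rb"))
P=lambda u,v:(u/2+130,v/2)
for n,u,v,z in [("front",240,61,.048),("back",240,205,.048),("postB top",243,149,.102),("postF top",243,90,.102),("flap",240,326,.044)]:
    print(n,ray(c,P(u,v),z).round(4))
```

```text
front [0.6061 0.1207 0.048 ]
back [0.6031 0.0602 0.048 ]
postB top [0.6054 0.0798 0.102 ]
postF top [0.6064 0.1    0.102 ]
flap [0.6002 0.0028 0.044 ]
```

```bash
python3 -c "
from bench import *
print(hand_in(), get_obs()['time_s'])"
```

```text
the job is handed in; nothing more can be done
the job is handed in; nothing more can be done
```

The cassette is in the feeder's bay, resting at the sprung stop, with the spring door shut behind it. I handed the job in at about 24 s of the 64 s limit. I picked up the cassette nearest the base by its grip, set it on the porch and slid it in. I took its +x end to be the one facing the feeder, as nothing on the cassette marked it.

- **First try:** I pushed to about 5.5 N and let go. The stop kicked the cassette back by roughly 9–12 mm, going by the arm's reading and the picture. The door stayed shut.
- **Second try:** The first force reading after gripping it again showed about 6.6 N downward, which I eased off. I then pushed until the stop gave an average of 6.1 N, with a single noisy reading up to 7.4 N, so it did not bottom out. I backed off slowly to about 0.6 N, still touching the stop, let go and moved clear.
- **Last checks:** The final picture shows the door shut and the cassette's centre about 90 mm past the doorway. I expected 90.8 mm at the stop, so it agrees to within 1 mm, but the camera is only good to about 2 mm. I can't rule out a gap of a millimetre or so, and the cassette is touching the stop, not pressing on it.
- **Other objects:** I never touched the dish, dowel, scoop or hook. The dish and hook look unmoved in the last picture; the dowel and scoop were outside it.

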